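Hold both green keys until the sample drawer is out

ROBOT

A 6-joint arm with a two-finger parallel gripper is mounted at the origin on the work surface. World frame = base frame: x ahead of the robot, y to its left, z up, the work surface at z = 0. Lengths are in m, angles in rad, forces in N, time in s.
With the tool pointing down it reaches from about 0.35 to 0.875 m from the base axis. Payload 15.5 kg.
Tool frame: the origin (TCP) lies on the centre line of the jaws, within the pads' length; the fingertips stand 19 mm ahead of it and the grasp point (between the pads) is the TCP; z points along the fingers, y is the direction in which the jaws open and shut (so a half turn about z gives the same grasp; the last joint's range is limited). The gripper opens to 85 mm and grips with 20 to 120 N. Pads are 22 mm wide; open, the fingers measure 114 mm over their backs; the gripper's body (76 mm by 85 mm) begins 54 mm behind the grasp point. The pads swing forward as they close: fully open they stand 13 mm farther back than shut.
Start: joints at [1.216, 0.494, 1.345, -0, 1.302, -0.096], TCP at [0.161, 0.604, 0.25] pointing down, gripper open.
Joint ranges: [-2.91, 2.91], [-0.82, 2.16], [0.22, 2.67], [-1.22, 4.37], [0.12, 2.79], [-3.08, 3.08]. Speed limits (rad/s): [1.89, 1.89, 2.57, 3.01, 3.01, 3.01].

INTERFACE

Orientations are given as a rotation vector (axis times angle).
In Python, from bench import r gives the robot as it stands.
- The arm moves only by the shell command python3 -m handwheel 'ROWS' [FORCE]. ROWS is a JSON object of lists of equal length, an entry for each row: "travel": the shift along the tool's x, y, z in mm, a list of three; "roll": the turn about the tool's z in rad; "hand": the opening, from -1 (shut) to 1 (fully open). In form: {"travel": [[x, y, z], ...], "roll": [roll, ...], "hand": [hand, ...]}. A call has exactly 5 rows; each row shifts and turns the commanded pose from where the row before left it, along the tool's axes as they then stand; what a row does not reach is not made up. A row lasts 1/8 s, in which the tool goes at most 62.5 mm and 10.7 degrees, less where a joint would pass 70% of its speed; a pose out of reach is approached as far as the arm can. A call is refused whole if a number of a shift passes 62.5 or a number of a turn 0.188, either way. A call with a gripper value outside its range is refused whole. The fingers move at their own pace and stop on an object; FORCE is the grip in N (left out, the last holds). Time passes only in rows, so rows that do not move let the fingers close, or fill a call up. It gives the time, the measured TCP pose, the force and the opening at its end, in the units of the state.
- r.read_state(): the state, without advancing time (a new reading comes with each control period).
- r.grab_frame(name): name is "scene" or "top" or "wrist"; returns the picture (480x640x3 uint8, blue, green, red); there is no depth.
- r.camera_model(name): a dict with "camera_matrix" (3x3 intrinsics, pixels), "distortion" ([k1, k2, p1, p2, k3] as OpenCV has them; the pictures are not rectified), "pose" (4x4, takes a point from camera to world coordinates). Camera axes: x right, y down, z forward; pixel columns grow to the right and rows downward; lengths in m; the calibration is good to about 2 mm. A picture is of the moment at which its call begins: read the wrist's pose just before it. camera_model takes no time and is no camera call; for the wrist camera it gives the pose at the moment of the call.
- r.hand_in(): hands the job in, once; it reports no verdict.
Trained networks look in the newest picture that a camera, given by its name, has taken for a name from the list of things; names that differ only in an ending like _2 or _b are one class to them, and where a whole thing is asked for, a point or a joint stands for the part that bears it (a point fixed in the world has none). Each returns a list of dicts, best first, with "p" (0 to 1); they miss things now and then, are a little off and sometimes report something else, mostly with a low value. They report only what shows in the picture. A call takes as long as a camera call.
- r.look_for(query, camera): "position" ([x, y, z] in m, in world coordinates, good to about 4 mm: the middle of the surface that is visible of it).
- r.outline_of(query, camera): "region" (480x640 bool, what is visible of it).
The state is a dict: "time_s": time; "joints": joint angles; "joint_velocities": joint speeds; "joint_efforts": joint torques, N m; "ee_pos": TCP position; "orientation": TCP orientation; "contact_force": force on the tool from outside, world axes, zero at the start; "torque": the same for the moment, N m; "grip_width": opening from 0.0 (shut) to 1.0 (fully open).
Only numpy, scipy, OpenCV 4.12 (cv2) and the standard library are available. Lean on these libraries where they do the work, as an engineer would, in place of code of your own. Each camera call takes 0.05 s, during which the arm holds its last target.

TASK

Bring the sample drawer out of the white loader: press the two green keys down together, one fingertip on each, and keep both held down without a break until the drawer has run all the way out, then let go. Do not press the white keys, do not touch the drawer or the tube rack in it, and leave everything else standing where it is.

Things in the scene. Friction and masses are not known exactly. Their poses are not given: they have to be found in the camera images.
- loader: White sample loader, a box 280 (x) x 360 (y) x 140 mm high, fixed on the bench. Origin: centre of its underside; its front (drawer side) faces -x of its own frame. Its flat top at z = 140 mm carries the two key pods near the front (one to the left, one to the right, either way round), and a cup and a vial near the back.
- green_pod: A grey key pod, 80 (x) x 122 (y) x 28 mm high, fixed on the loader's top. Origin: centre of its underside. Two round green keys stand on it at y = +30 and -30 mm (60 mm between centres); a black ridge between them (50 mm along x, 8 mm thick) rises to 46 mm above the underside. Holding both green keys down lets the drawer run.
- white_pod: A grey key pod, 80 (x) x 122 (y) x 28 mm high, fixed on the loader's top. Origin: centre of its underside. Two round white keys stand on it at y = +30 and -30 mm (60 mm between centres); a black ridge between them (50 mm along x, 8 mm thick) rises to 46 mm above the underside. Same shape as the green pod, for another function: not to be pressed.
- green_a_top (a point): Centre of the top face of the green key on the pod's +y side; moves down with the key. The key is a round cap of 26 mm diameter; its top stands 42 mm above the pod's underside when up (14 mm above the pod's face) and 34 mm when fully down.
- green_b_top (a point): Centre of the top face of the green key on the pod's -y side; moves down with the key. The key is a round cap of 26 mm diameter; its top stands 42 mm above the pod's underside when up (14 mm above the pod's face) and 34 mm when fully down.
- green_a (a joint): Press depth of the green key on the pod's +y side, m: 0 up, 0.008 fully down. Springs back; takes 1.5 N to start and 4 N to bottom. It withdraws one of the two drawer locks, which is clear from 0.005 on.
- green_b (a joint): Press depth of the green key on the pod's -y side, m: 0 up, 0.008 fully down. Springs back; takes 1.5 N to start and 4 N to bottom. It withdraws one of the two drawer locks, which is clear from 0.005 on.
- white_a (a joint): Press depth of the white key on the pod's +y side, m: 0 up, 0.008 fully down. Springs back; takes 1.5 N to start and 4 N to bottom. Not to be pressed.
- white_b (a joint): Press depth of the white key on the pod's -y side, m: 0 up, 0.008 fully down. Springs back; takes 1.5 N to start and 4 N to bottom. Not to be pressed.
- drawer (a joint): How far the loader's drawer is out, m: 0 shut, 0.12 all the way out. A damped spring drives it out towards -x of the loader at 30 to 45 mm/s (about 3 to 4 s in all), only while both green keys are held down; when either comes up it is locked within 20 mm of travel. It is locked at the start.
- drawer_front (a point): Middle of the top edge of the drawer's grey front panel (280 mm wide, 10 mm thick, 18 to 126 mm above the bench); moves with the drawer.
- drawer_rack: Blue rack of capped sample tubes, 85 x 185 x 94 mm high, standing loose in the drawer (hidden inside at the start). Origin: centre of its underside, 24 mm above the bench. It comes out with the drawer.
- cup: Clear open cup, 60 mm diameter, 65 mm high, loose on the loader's top, towards the back. Origin: centre of its underside.
- vial: Amber jar, 40 mm diameter, 75 mm high, loose on the loader's top, towards the back. Origin: centre of its underside.
- bench_rack: Orange tube rack, 85 x 110 x 94 mm high, loose on the bench. Origin: centre of its underside.
- reagent: Amber bottle, 60 mm diameter, 150 mm high, loose on the bench. Origin: centre of its underside.
- wash: White bottle with a red cap, 64 mm diameter, 160 mm high, loose on the bench. Origin: centre of its underside.
- tip_box: Yellow box, 80 x 115 x 50 mm high, loose on the bench. Origin: centre of its underside.
- marker: Orange marker pen, 14 mm diameter, 130 mm long, lying loose on the bench along its x axis. Origin: middle of its underside.

How it is judged:
By the outcome, as a careful person would: the job done as asked, in the order asked, and still so for the second after the job is handed in, with the robot touching nothing.
It also fails if it takes over 34 s, if anything falls off the work surface, if the arm or the gripper's body presses on something with over 40 N, if the wrist force passes 120 N, or if a joint passes its speed limit or range.

## Working session

There is one attempt and no reset: what is moved stays moved. The work goes in short steps, Python scripts to look and compute and a shell command to move; the robot and the scene stay as the last step left them, time stands still between calls to the robot, and variables do not carry over. Pictures are saved under pics/ and viewed, and the job is handed in when it is done.

```bash
ls; mkdir -p pics
python3 - <<'E'
from bench import r
import cv2
for c in ["scene","top","wrist"]:
    im=r.grab_frame(c); cv2.imwrite(f"pics/{c}0.png",im)
    if c!="wrist":
        for q in ["green_a_top","green_pod","white_pod","loader","drawer_front"]:
            print(c,q,[(round(d["p"],2),[round(float(v),4) for v in d["position"]]) for d in r.look_for(q,c)[:3]])
s=r.read_state(); print(s)
E
```

```text
pics
scene green_a_top [(0.56, [0.5491, 0.0334, 0.1796])]
scene green_pod [(0.78, [0.5548, 0.0148, 0.166]), (0.66, [0.4698, -0.3926, 0.0493])]
scene white_pod [(0.86, [0.5623, 0.1927, 0.1696])]
scene loader [(0.97, [0.6604, 0.1699, 0.1371])]
scene drawer_front []
top green_a_top [(0.51, [0.5491, 0.1511, 0.1822]), (0.17, [0.4789, 0.0865, 0.1253])]
top green_pod [(0.85, [0.5437, -0.0032, 0.1709])]
top white_pod [(0.71, [0.5515, 0.1799, 0.1682])]
top loader [(0.92, [0.6332, 0.0701, 0.1367]), (0.72, [0.7077, 0.1689, 0.179])]
top drawer_front [(0.57, [0.477, 0.0868, 0.1249])]
{'time_s': 0.65, 'joints': array([ 1.21547904e+00,  4.93581648e-01,  1.34549940e+00,  1.34523277e-05,
        1.30251235e+00, -9.55014050e-02]), 'joint_velocities': array([-4.34525644e-04, -1.21226047e-04,  2.33134853e-04, -1.36379125e-03,
        8.89414872e-05, -2.05850487e-03]), 'joint_efforts': array([-8.71710126e-04, -8.81794095e+01, -3.84180629e+01,  1.84764185e-04,
        1.10466215e-03,  3.34129004e-05]), 'ee_pos': array([0.16055731, 0.60402336, 0.25028859]), 'orientation': array([-4.06974794e-01, -3.11510761e+00, -3.41828711e-06]), 'contact_force': array([-0.21175704, -0.22146314, -0.81955178]), 'torque': array([-0.01548154, -0.06488685,  0.0003436 ]), 'grip_width': 0.9971172681708753}
```

View pics/scene0.png

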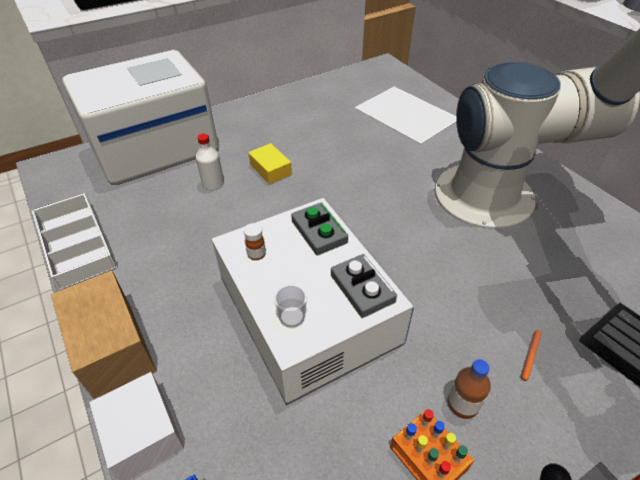

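View pics/top0.png

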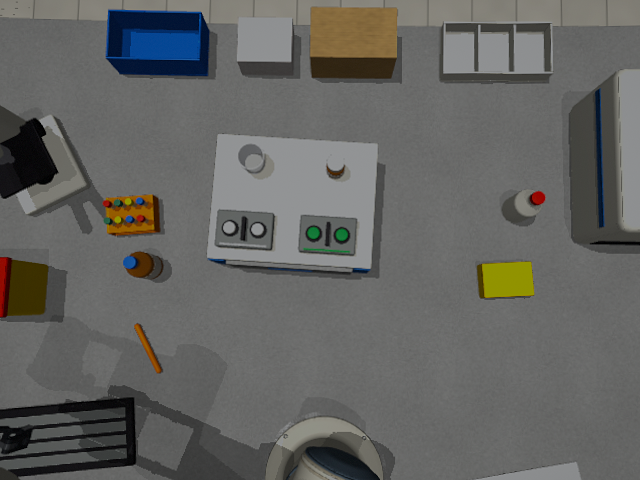

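View pics/wrist0.png

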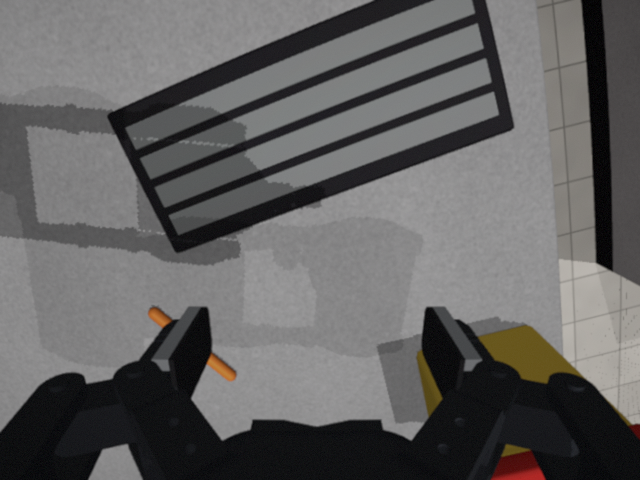

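The top view shows the green keys at about (314,234) and (342,235), and the scene view at about (313,212) and (326,230). The green pod is on the right, nearest the robot's y≈0, with the white pod at y≈0.18. Next I'll triangulate the keys.

```bash
cat > h.py <<'E'
import cv2, numpy as np
from scipy.spatial.transform import Rotation as R
def blobs(im, kind="green"):
    h=cv2.cvtColor(im,cv2.COLOR_BGR2HSV)
    m=cv2.inRange(h,(50,120,50),(75,255,255))
    n,l,st,c=cv2.connectedComponentsWithStats(m)
    return [(c[i],st[i].tolist()) for i in range(1,n) if st[i][4]>30]
def ray(cm,uv):
    p=cv2.undistortPoints(np.array([[uv]],float),np.array(cm["camera_matrix"]),np.array(cm["distortion"]))[0,0]
    T=np.array(cm["pose"]); d=T[:3,:3]@np.array([p[0],p[1],1]); return T[:3,3],d/np.linalg.norm(d)
def tri(rays):
    A=sum(np.eye(3)-np.outer(d,d) for o,d in rays); b=sum((np.eye(3)-np.outer(d,d))@o for o,d in rays)
    x=np.linalg.solve(A,b); return x,[np.linalg.norm((np.eye(3)-np.outer(d,d))@(x-o)) for o,d in rays]
def atz(o,d,z): return o+d*(z-o[2])/d[2]
E
python3 - <<'E'
from h import *; from bench import r
for c in ["scene","top"]:
    im=cv2.imread(f"pics/{c}0.png"); 
    for b in blobs(im): 
        o,d=ray(r.camera_model(c),b[0]); print(c,b[0].round(1),b[1],atz(o,d,.176).round(4))
    x,y=(290,190) if c=="scene" else (295,205)
    cv2.imwrite(f"pics/{c}crop.png",cv2.resize(im[y:y+75,x:x+75],(600,600),interpolation=cv2.INTER_NEAREST))
s=r.read_state(); print(R.from_rotvec(s["orientation"]).as_matrix().round(3))
E
```

```text
scene [332.8 218.2] [322, 205, 23, 27, 44] [0.5143 0.0123 0.176 ]
scene [312.2 212.1] [307, 207, 12, 12, 106] [ 0.5425 -0.0275  0.176 ]
scene [325.5 229.3] [320, 224, 12, 12, 115] [0.5455 0.0328 0.176 ]
scene [462.2 450.9] [458, 446, 9, 12, 53] [0.6139 0.5194 0.176 ]
scene [433.2 453.3] [430, 449, 8, 9, 46] [0.6518 0.5005 0.176 ]
top [313.  232.4] [307, 227, 13, 12, 126] [0.5461 0.0314 0.176 ]
top [341.4 234.2] [335, 228, 13, 13, 128] [ 0.5433 -0.0289  0.176 ]
top [326.2 249.9] [304, 248, 46, 5, 71] [0.5092 0.0026 0.176 ]
[[-0.966  0.257 -0.   ]
 [ 0.257  0.966  0.   ]
 [ 0.     0.    -1.   ]]
```

```bash
python3 -m handwheel '{"travel":[[0,0,-5],[0,0,-5],[-29,-42,0],[-29,-42,0],[-29,-42,0]],"roll":[-0.108,-0.107,0,0,0],"hand":[0.07,0.07,0.07,0.07,0.07]}' 60
```

```text
time_s: 1.27
ee_pos: [0.2424, 0.473, 0.2604]
orientation: [0.07, 3.141, 0.0]
contact_force: [0.0, -0.5, 0.8]
grip_width: 0.537
```

```bash
python3 -m handwheel '{"travel":[[-29,-42,0],[-29,-42,0],[-29,-42,0],[-29,-42,0],[-29,-42,0]],"roll":[0,0,0,0,0],"hand":[0.07,0.07,0.07,0.07,0.07]}'
```

```text
time_s: 1.9
ee_pos: [0.378, 0.2566, 0.2605]
orientation: [0.07, 3.14, 0.001]
contact_force: [0.3, 0.7, 0.5]
grip_width: 0.535
```

```bash
python3 -m handwheel '{"travel":[[-35,-49,0],[-35,-49,0],[-35,-49,0],[-35,-49,0],[-37,-50,0]],"roll":[0,0,0,0,0],"hand":[0.07,0.07,0.07,0.07,0.07]}'
python3 -m handwheel '{"travel":[[0,0,0],[0,0,0],[0,0,0],[0,0,0],[0,0,0]],"roll":[0,0,0,0,0],"hand":[0.07,0.07,0.07,0.07,0.07]}'
python3 - <<'E'
from h import *; from bench import r
cm=r.camera_model("wrist"); im=r.grab_frame("wrist"); cv2.imwrite("pics/wrist1.png",im)
for b in blobs(im):
    o,d=ray(cm,b[0]); print(b[0].round(1),b[1],atz(o,d,.182).round(4))
cv2.imwrite("pics/scene1.png",r.grab_frame("scene"))
print(np.array(cm["pose"]).round(3)); print(r.read_state()["ee_pos"])
E
```

```text
time_s: 2.52
ee_pos: [0.544, 0.0024, 0.2605]
orientation: [0.071, 3.14, 0.0]
contact_force: [0.9, 1.1, 0.9]
grip_width: 0.534
time_s: 3.15
ee_pos: [0.5429, 0.0049, 0.2604]
orientation: [0.069, 3.141, 0.0]
contact_force: [0.5, 0.4, -0.2]
grip_width: 0.536
[308.9 200.9] [227, 198, 167, 7, 983] [0.5072 0.0022 0.182 ]
[259.4 260.4] [239, 238, 42, 44, 1358] [ 0.5413 -0.0286  0.182 ]
[360.5 259.7] [340, 238, 43, 44, 1481] [0.5434 0.0307 0.182 ]
[[ 0.044  0.952  0.303  0.466]
 [ 0.999 -0.041 -0.014  0.008]
 [-0.001  0.303 -0.953  0.383]
 [ 0.     0.     0.     1.   ]]
[0.5430029  0.00460685 0.26039425]
```

View pics/wrist1.png

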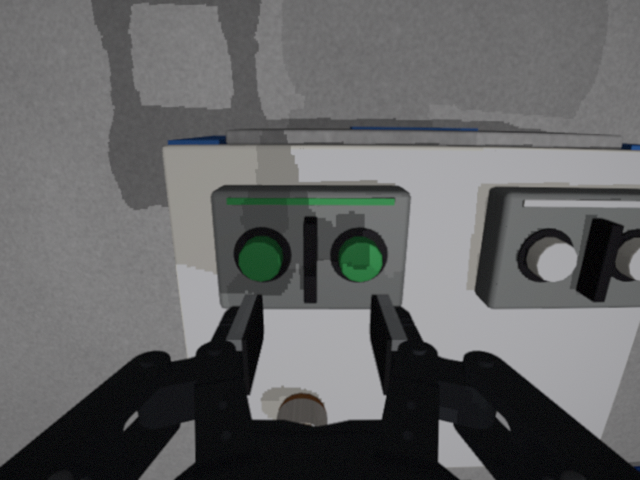

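View pics/scene1.png

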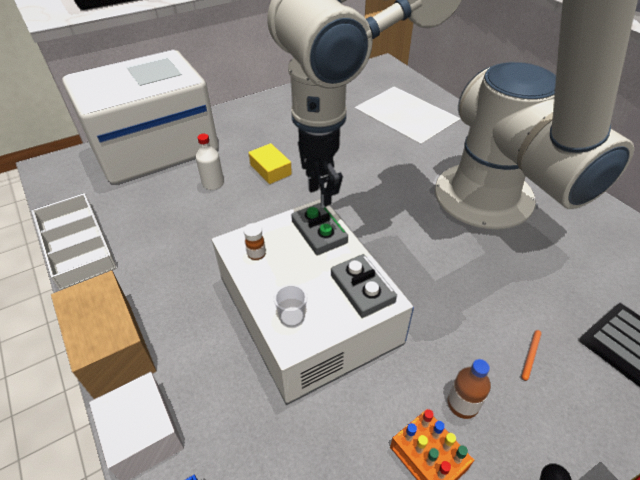

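Run:
```python
from h import *; from bench import r
im=cv2.imread("pics/wrist1.png"); cv2.imwrite("pics/w1crop.png",cv2.resize(im[225:365,190:440],(750,420),interpolation=cv2.INTER_CUBIC))
cm=r.camera_model("wrist")
for uv in [(240,296),(262,296),(371,296),(394,297)]:
    for z in (.235,.2414,.248): print(uv,atz(*ray(cm,uv),z).round(4))
```

```text
(240, 296) [ 0.5382 -0.0294  0.235 ]
(240, 296) [ 0.5351 -0.0278  0.2414]
(240, 296) [ 0.532  -0.0261  0.248 ]
(262, 296) [ 0.5386 -0.0195  0.235 ]
(262, 296) [ 0.5355 -0.0183  0.2414]
(262, 296) [ 0.5323 -0.0171  0.248 ]
(371, 296) [0.5408 0.0291 0.235 ]
(371, 296) [0.5376 0.0282 0.2414]
(371, 296) [0.5343 0.0273 0.248 ]
(394, 297) [0.5417 0.0395 0.235 ]
(394, 297) [0.5385 0.0381 0.2414]
(394, 297) [0.5352 0.0367 0.248 ]
```

View pics/w1crop.png

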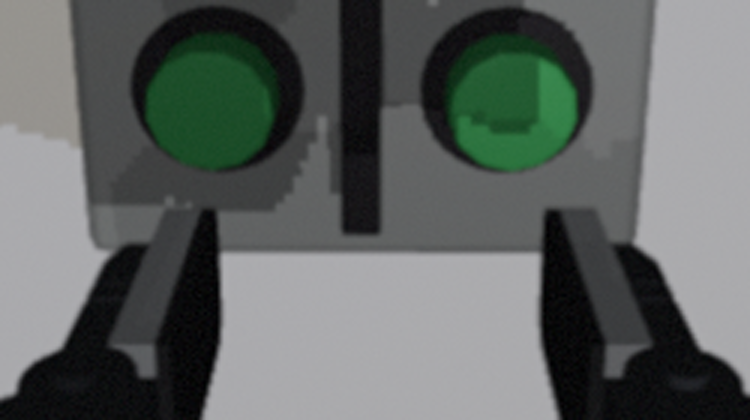

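```bash
python3 -m handwheel '{"travel":[[0,-3.3,5],[0,0,10],[0,0,12],[0,0,12],[0,0,6]],"roll":[0,0,0,0,0],"hand":[0.2,0.2,0.2,0.2,0.2]}'
python3 -m handwheel '{"travel":[[0,0,0],[0,0,0],[0,0,0],[0,0,0],[0,0,0]],"roll":[0,0,0,0,0],"hand":[0.2,0.2,0.2,0.2,0.2]}'
python3 - <<'E'
from h import *; from bench import r
cm=r.camera_model("wrist"); im=r.grab_frame("wrist"); cv2.imwrite("pics/wrist2.png",im)
for b in blobs(im):
    o,d=ray(cm,b[0]); print(b[0].round(1),b[1],atz(o,d,.182).round(4))
s=r.grab_frame("scene"); cv2.imwrite("pics/scene2.png",cv2.resize(s[150:270,260:420],(800,600),interpolation=cv2.INTER_CUBIC))
print(r.read_state()["ee_pos"])
E
```

```text
time_s: 3.88
ee_pos: [0.5426, 0.001, 0.2141]
orientation: [-0.07, -3.139, -0.0]
contact_force: [-0.8, 0.5, 0.1]
grip_width: 0.598
time_s: 4.5
ee_pos: [0.543, 0.001, 0.2154]
orientation: [0.07, 3.141, -0.0]
contact_force: [-0.7, 0.0, -0.3]
grip_width: 0.597
[318.4 219.3] [213, 216, 208, 8, 1592] [0.5065 0.0035 0.182 ]
[256.  287.6] [228, 263, 52, 55, 1773] [ 0.5381 -0.027   0.182 ]
[376.8 287.4] [353, 263, 54, 55, 1857] [0.5405 0.0294 0.182 ]
[0.54296061 0.00100991 0.21535388]
```

View pics/wrist2.png

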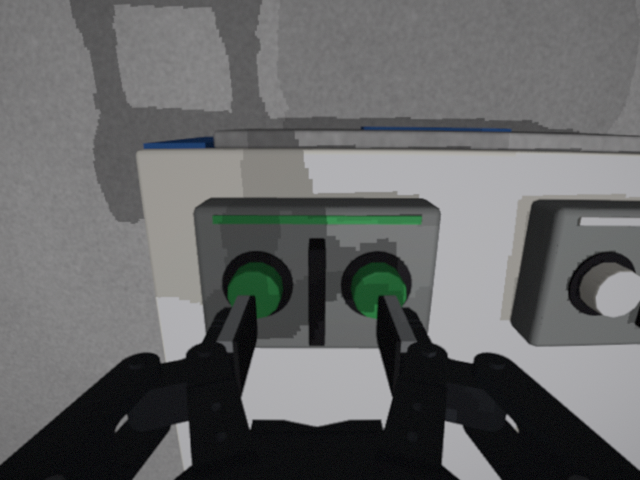

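View pics/scene2.png

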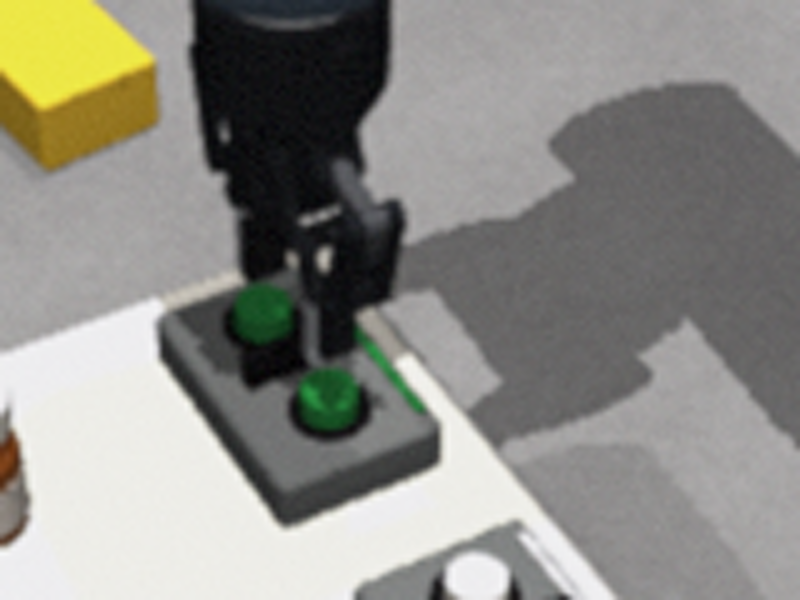

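Both tips are centred over the keys: tip midpoint at column 317, key midpoint at column 317.5, and tip spacing about 59 mm. Now I'll descend in small steps and watch the force.

```bash
python3 -m handwheel '{"travel":[[-0.7,0,3],[0,0,3],[0,0,3],[0,0,2],[0,0,0]],"roll":[0,0,0,0,0],"hand":[0.2,0.2,0.2,0.2,0.2]}'
python3 - <<'E'
from h import *; from bench import r
im=r.grab_frame("wrist"); cv2.imwrite("pics/wrist3.png",im[180:400,150:480])
s=r.grab_frame("scene"); cv2.imwrite("pics/scene3.png",cv2.resize(s[180:255,290:390],(800,600),interpolation=cv2.INTER_CUBIC))
print(r.camera_model("wrist")["camera_matrix"])
E
```

```text
time_s: 5.22
ee_pos: [0.5435, 0.001, 0.2041]
orientation: [-0.07, -3.14, -0.0]
contact_force: [0.2, 0.2, -0.5]
grip_width: 0.601
[[367.10826149   0.         316.32175803]
 [  0.         367.10826149 240.25585625]
 [  0.           0.           1.        ]]
```

View pics/wrist3.png

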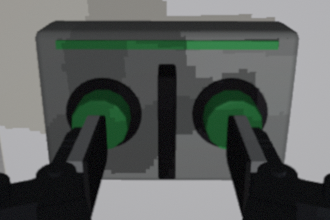

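View pics/scene3.png

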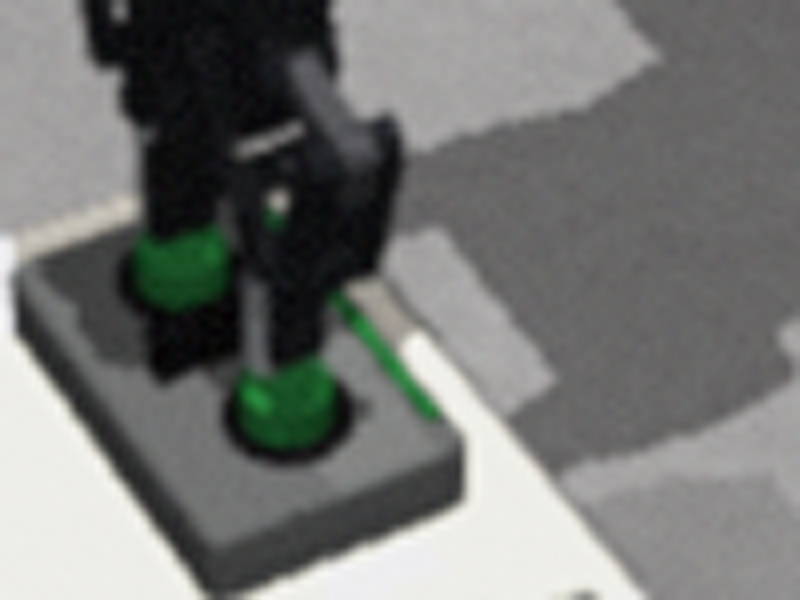

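```bash
python3 -m handwheel '{"travel":[[0,0,2],[0,0,2],[0,0,2],[0,0,0],[0,0,0]],"roll":[0,0,0,0,0],"hand":[0.2,0.2,0.2,0.2,0.2]}'
```

```text
time_s: 5.95
ee_pos: [0.5437, 0.001, 0.1983]
orientation: [0.07, 3.141, -0.0]
contact_force: [0.3, 0.3, -0.1]
grip_width: 0.599
```

```bash
python3 -m handwheel '{"travel":[[0,0,1],[0,0,1],[0,0,1],[0,0,0],[0,0,0]],"roll":[0,0,0,0,0],"hand":[0.2,0.2,0.2,0.2,0.2]}'
```

```text
time_s: 6.58
ee_pos: [0.5437, 0.0009, 0.1955]
orientation: [0.07, 3.14, -0.0]
contact_force: [-1.1, 0.5, 5.9]
grip_width: 0.603
```

Contact at TCP z≈0.197, with 5.9 N upward. Pressing on.

```bash
python3 -m handwheel '{"travel":[[0,0,2],[0,0,2],[0,0,2],[0,0,0.5],[0,0,0]],"roll":[0,0,0,0,0],"hand":[0.2,0.2,0.2,0.2,0.2]}'
python3 - <<'E'
from h import *; from bench import r
im=r.grab_frame("wrist"); cv2.imwrite("pics/wrist4.png",im)
print(r.read_state()["contact_force"])
E
```

```text
time_s: 7.2
ee_pos: [0.5438, 0.0009, 0.1896]
orientation: [0.07, 3.14, -0.0]
contact_force: [-5.1, 0.5, 17.2]
grip_width: 0.603
[-4.64767413  0.25334183 16.32425545]
```

View pics/wrist4.png

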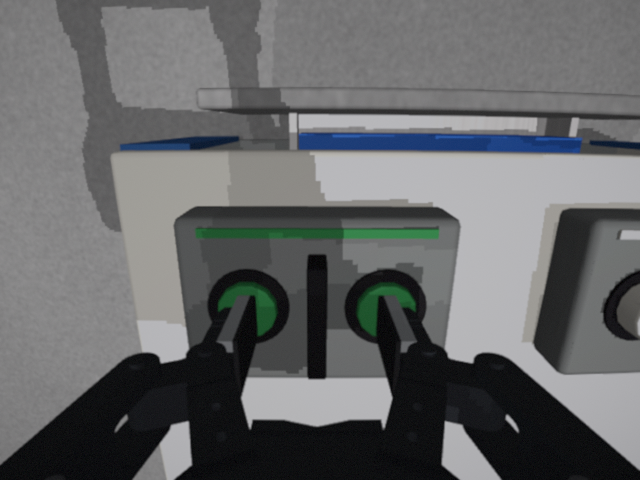

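The drawer is already moving: its front is at row 90–105, where it was at 130–145. Both keys are bottomed at about 17 N. Hold.

```bash
python3 -m handwheel '{"travel":[[0,0,0],[0,0,0],[0,0,0],[0,0,0],[0,0,0]],"roll":[0,0,0,0,0],"hand":[0.2,0.2,0.2,0.2,0.2]}'
python3 -m handwheel '{"travel":[[0,0,0],[0,0,0],[0,0,0],[0,0,0],[0,0,0]],"roll":[0,0,0,0,0],"hand":[0.2,0.2,0.2,0.2,0.2]}'
python3 - <<'E'
from h import *; from bench import r
im=r.grab_frame("wrist"); cv2.imwrite("pics/wrist5.png",im)
print(r.read_state()["contact_force"])
E
```

```text
time_s: 7.88
ee_pos: [0.5438, 0.001, 0.1896]
orientation: [0.07, 3.14, -0.0]
contact_force: [-5.4, -0.9, 17.7]
grip_width: 0.6
time_s: 8.5
ee_pos: [0.5438, 0.0009, 0.1896]
orientation: [0.07, 3.14, -0.0]
contact_force: [-4.0, 0.0, 16.5]
grip_width: 0.596
[-4.57086059  1.20551754 16.46110254]
```

View pics/wrist5.png

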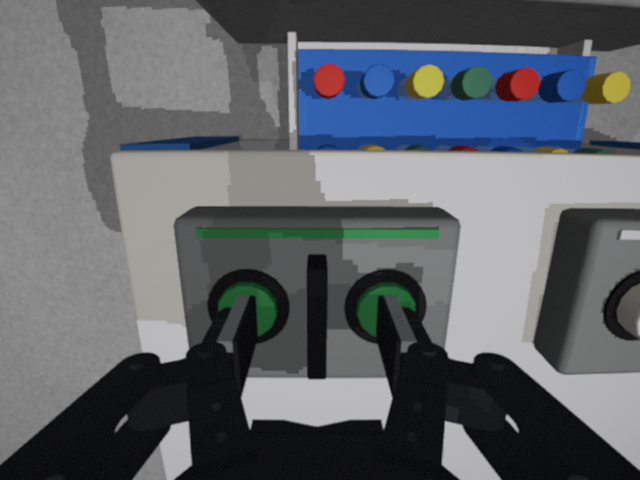

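The drawer is about halfway out, the tube rack shows at rows 40–150, and the keys are still down. Keep holding.

```bash
for i in 1 ; do python3 -m handwheel '{"travel":[[0,0,0],[0,0,0],[0,0,0],[0,0,0],[0,0,0]],"roll":[0,0,0,0,0],"hand":[0.2,0.2,0.2,0.2,0.2]}'; done
python3 -m handwheel '{"travel":[[0,0,0],[0,0,0],[0,0,0],[0,0,0],[0,0,0]],"roll":[0,0,0,0,0],"hand":[0.2,0.2,0.2,0.2,0.2]}'
python3 -m handwheel '{"travel":[[0,0,0],[0,0,0],[0,0,0],[0,0,0],[0,0,0]],"roll":[0,0,0,0,0],"hand":[0.2,0.2,0.2,0.2,0.2]}'
python3 -m handwheel '{"travel":[[0,0,0],[0,0,0],[0,0,0],[0,0,0],[0,0,0]],"roll":[0,0,0,0,0],"hand":[0.2,0.2,0.2,0.2,0.2]}'
python3 - <<'E'
from h import *; from bench import r
cv2.imwrite("pics/scene6.png",r.grab_frame("scene")); cv2.imwrite("pics/wrist6.png",r.grab_frame("wrist"));cv2.imwrite("pics/top6.png",r.grab_frame("top"))
for c in ("top","scene"): print([(round(d["p"],2),d["position"]) for d in r.look_for("drawer_front",c)])
E
python3 -m handwheel '{"travel":[[0,0,0],[0,0,0],[0,0,0],[0,0,0],[0,0,0]],"roll":[0,0,0,0,0],"hand":[0.2,0.2,0.2,0.2,0.2]}'
python3 - <<'E'
from h import *; from bench import r
cv2.imwrite("pics/top7.png",r.grab_frame("top")); b=r.grab_frame("wrist"); cv2.imwrite("pics/wrist7.png",b)
a=cv2.imread("pics/wrist6.png"); print(np.abs(a[:200].astype(int)-b[:200]).mean(), np.abs(cv2.imread("pics/wrist5.png")[:200].astype(int)-b[:200]).mean())
for c in ("top",): print([(round(d["p"],2),d["position"]) for d in r.look_for("drawer_front",c)])
E
```

```text
time_s: 9.18
ee_pos: [0.5438, 0.001, 0.1896]
orientation: [0.07, 3.14, -0.0]
contact_force: [-4.5, 0.8, 17.3]
grip_width: 0.599
time_s: 9.8
ee_pos: [0.5438, 0.001, 0.1896]
orientation: [0.07, 3.14, -0.0]
contact_force: [-4.9, -0.5, 15.6]
grip_width: 0.597
time_s: 10.42
ee_pos: [0.5438, 0.001, 0.1896]
orientation: [0.07, 3.14, -0.0]
contact_force: [-5.2, 0.8, 16.0]
grip_width: 0.6
time_s: 11.05
ee_pos: [0.5438, 0.0009, 0.1897]
orientation: [0.07, 3.14, -0.0]
contact_force: [-4.4, 0.3, 17.2]
grip_width: 0.602
[(0.84, [0.4719, 0.0955, 0.0236])]
[(0.92, [0.3628, 0.1463, 0.0883])]
time_s: 11.92
ee_pos: [0.5438, 0.001, 0.1897]
orientation: [0.07, 3.14, -0.0]
contact_force: [-5.1, -0.2, 17.0]
grip_width: 0.598
0.8457604166666667 23.598052083333332
[(0.65, [0.4712, 0.0958, 0.0265])]
```

```bash
python3 -c "
import cv2,numpy as np
a=cv2.imread('pics/scene6.png');b=cv2.imread('pics/top7.png')
cv2.imwrite('pics/m.png',np.hstack([cv2.resize(a[150:450,180:480],(400,400)),cv2.resize(b[110:330,190:410],(400,400))]))"
```

```text
(no output)
```

View pics/m.png

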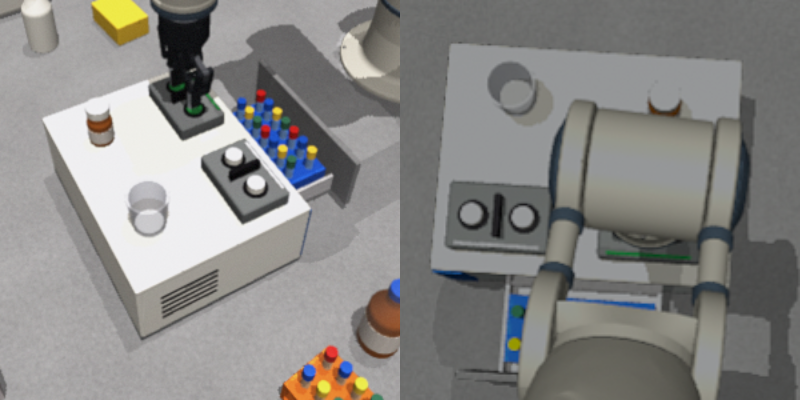

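View pics/wrist7.png

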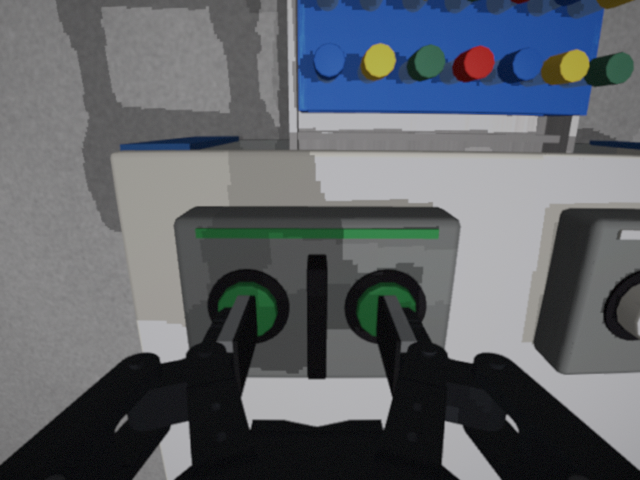

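The drawer looks all the way out, and nothing has changed between the last two frames. I'll measure its travel and keep holding a little longer before releasing.

```bash
python3 -m handwheel '{"travel":[[0,0,0],[0,0,0],[0,0,0],[0,0,0],[0,0,0]],"roll":[0,0,0,0,0],"hand":[0.2,0.2,0.2,0.2,0.2]}'
python3 - <<'E'
from h import *; from bench import r
w=r.grab_frame("wrist"); t=r.grab_frame("top")
for i in (6,7): print(i,np.abs(cv2.imread(f"pics/wrist{i}.png")[:200].astype(int)-w[:200]).mean())
a=cv2.imread("pics/top0.png")
cv2.imwrite("pics/tc.png",np.hstack([cv2.resize(x[240:340,200:260],(360,600),interpolation=cv2.INTER_NEAREST) for x in (a,t)]))
cm=r.camera_model("top")
for uv in [(222,316),(226,263)]: print(atz(*ray(cm,uv),.126))
E
```

```text
time_s: 12.7
ee_pos: [0.5438, 0.001, 0.1896]
orientation: [0.07, 3.14, -0.0]
contact_force: [-4.5, 0.9, 16.5]
grip_width: 0.603
6 0.8444739583333334
7 0.8430625
[0.36558764 0.2270356  0.126     ]
[0.48125052 0.22302793 0.126     ]
```

View pics/tc.png

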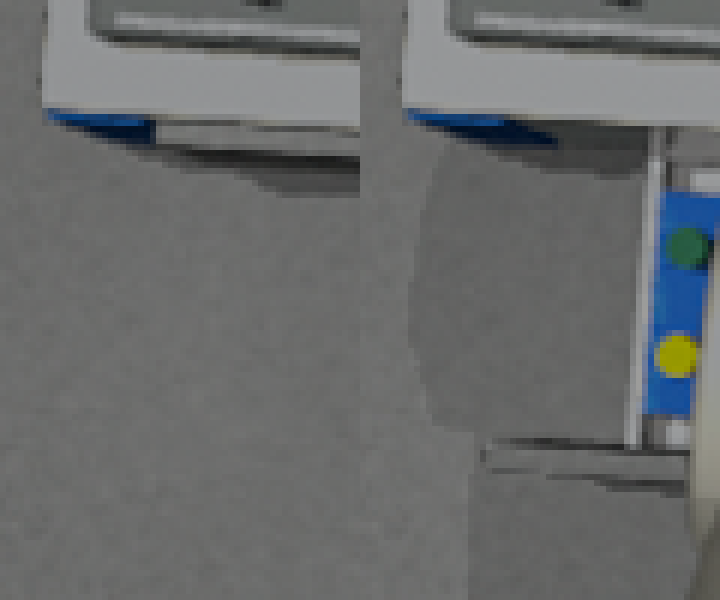

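The front has moved about 54 px, or roughly 118–120 mm, and has been still for over 1.5 s. That is all the way out, so I'll release straight up.

```bash
python3 -m handwheel '{"travel":[[0,0,-8],[0,0,-15],[0,0,-25],[0,0,-30],[0,0,-30]],"roll":[0,0,0,0,0],"hand":[0.2,0.2,0.2,0.2,0.2]}'
python3 -m handwheel '{"travel":[[0,0,-10],[0,0,0],[0,0,0],[0,0,0],[0,0,0]],"roll":[0,0,0,0,0],"hand":[0.2,0.2,0.2,0.2,0.2]}'
python3 -m handwheel '{"travel":[[0,0,0],[0,0,0],[0,0,0],[0,0,0],[0,0,0]],"roll":[0,0,0,0,0],"hand":[0.2,0.2,0.2,0.2,0.2]}'
python3 - <<'E'
from h import *; from bench import r
cv2.imwrite("pics/scene8.png",r.grab_frame("scene")); w=r.grab_frame("wrist"); cv2.imwrite("pics/wrist8.png",w)
t=r.grab_frame("top"); cv2.imwrite("pics/tc8.png",cv2.resize(t[240:340,200:260],(360,600),interpolation=cv2.INTER_NEAREST))
a=cv2.imread("pics/tc.png")[:,360:]; print(np.abs(a.astype(int)-cv2.imread("pics/tc8.png"))[100:500,:300].mean())
E
```

```text
time_s: 13.42
ee_pos: [0.5435, 0.001, 0.2983]
orientation: [0.07, 3.141, -0.0]
contact_force: [1.0, 0.2, 0.1]
grip_width: 0.604
time_s: 14.05
ee_pos: [0.5435, 0.001, 0.3063]
orientation: [-0.07, -3.14, -0.0]
contact_force: [0.0, -0.6, 0.4]
grip_width: 0.603
time_s: 14.68
ee_pos: [0.5436, 0.001, 0.3068]
orientation: [0.07, 3.141, -0.0]
contact_force: [-0.6, 0.7, -0.1]
grip_width: 0.598
5.632633333333334
```

View pics/scene8.png

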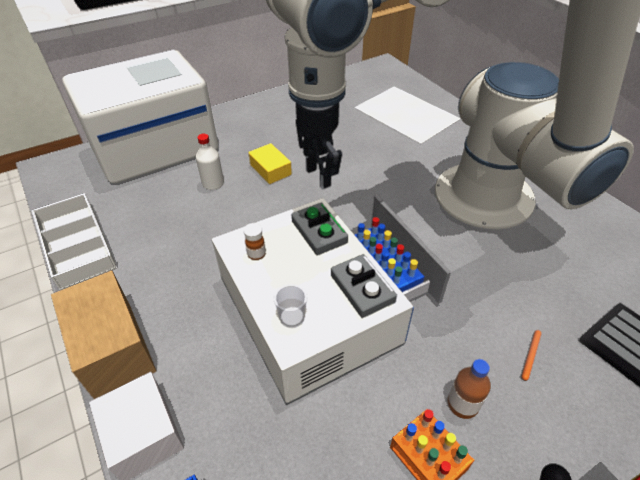

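View pics/wrist8.png

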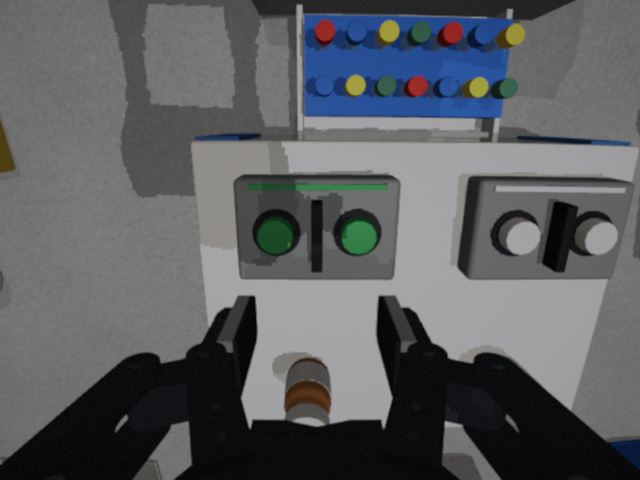

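The drawer is fully out and the rack is standing in it. Both green keys are back up, and the cup, vial and bench items are where they were. The robot is clear, with forces near zero.

```bash
python3 -c "
from bench import r
print(r.hand_in())"
```

```text
the job is handed in; nothing more can be done
None
```

The drawer is all the way out, and I handed the job in at about 14.8 s on the robot's clock, within the 34 s limit. I pressed both green keys together, one fingertip on each, and held them bottomed for about 5.5 s at a steady 16–17 N. The peak reading was about 18 N. I then lifted straight up.

**Last checks:**
- **Drawer:** measured in the top view, the front moved about 118–120 mm. It had stayed still for over 1.5 s before I let go.
- **After release:** the pictures show the drawer still out and the rack standing in it. Both green keys are back up, and the cup, vial and bench items look unmoved.
- **Robot:** it never went near the white keys, and it was clear of everything with contact force around 0.

**Checks that disagreed:**
- **Drawer position:** while the arm blocked part of the top view, the network put the drawer front at x 0.47, z 0.02. I ignored that; the scene camera's 0.36 and my own measurement agree.
- **Image comparison:** a top-view comparison before and after release differed by 5.6 grey levels. I put this down to the arm's shadow moving, because the pictures show the drawer unmoved.

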